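# Clip a gel cassette and set its clamp screw

## Robot

A 6-joint arm with a two-finger parallel gripper is mounted at the origin on the work surface; the furniture and walls round the work are solid. World frame = base frame: x ahead of the robot, y to its left, z up, the work surface at z = 0. Lengths are in m, angles in rad, forces in N, time in s.
With the tool pointing down it reaches from about 0.25 to 0.725 m from the base axis. Payload 4 kg.
Tool frame: the origin (TCP) lies midway between the tips of the shut fingers; the grasp point (between the pads) lies 19 mm behind it; z points along the fingers, y is the line along which they close (so a half turn about z gives the same grasp; the last joint's range is limited). The gripper opens to 85 mm and grips with 20 to 120 N. Pads are 22 mm wide; open, the fingers measure 114 mm over their backs; the gripper's body (76 mm by 85 mm) begins 54 mm behind the grasp point. The pads swing forward as they close: fully open they stand 13 mm farther back than shut.
Start: joints at [1.302, 0.241, 0.005, 1.335, 0, 1.571], TCP at [0.133, 0.482, 0.231] pointing down, gripper open.
Joint ranges: [-2.72, 2.72], [-1.05, 1.87], [-1.09, 1.28], [-1.99, 2.15], [-1.42, 1.44], [-3.14, 3.14]. Speed limits (rad/s): [2.79, 2.79, 3.14, 3.14, 3.14, 3.14].

## Interface

Orientations are given as a unit quaternion [x, y, z, w].
In Python, from workcell import get_obs, camera, job_done, silhouettes gives the robot as it stands. The module is installed in compiled form; this text tells all that it offers.
- The arm moves only by the tool drive_tool, never from a script. Its argument "increments" is a list of rows, each a list of 3 entries, a list of its own where there are three numbers: the shift along the world's x, y, z in mm, then the turn, a rotation vector about the world's x, y, z in degrees, then the opening, from 0 (shut) to 1 (fully open). A call has 1 to 8 rows; each row shifts and turns the commanded pose from where the row before left it; what a row does not reach is not made up. A row lasts 1/12 s, in which the tool goes at most 41.7 mm and 7.16 degrees, less where a joint would pass 70% of its speed; a pose out of reach is approached as far as the arm can. A call is refused whole if a number of a shift passes 41.7 or a number of a turn 7.16, either way. A call with a gripper value outside its range is refused whole. The fingers move at their own pace and stop on an object; the grip force is fixed at half the most. Time passes only in rows, so rows that do not move let the fingers close. It gives the time, the measured TCP pose, the force, the opening and the grip force at its end, in the units of the state.
- get_obs(): the state, without advancing time (a new reading comes with each control period).
- camera(name): name is "scene" or "top" or "wrist"; returns a dict with "image" (480x640x3 uint8, red, green, blue), "K" (3x3 intrinsics, pixels), "view" (4x4, takes a point from world to camera coordinates). Camera axes: x right, y down, z forward; pixel columns grow to the right and rows downward; lengths in m; the calibration is good to about 2 mm. The wrist camera is an equidistant fisheye: a pixel r from the principal point sees the ray r / f radians off the axis. A picture is of the moment at which its call begins. There is no depth.
- job_done(): hands the job in; it is judged then, once.
Trained networks look in a picture, given as the dict that the camera call returned (one of the last four; its "shot" number tells which), for a name from the list of things; names that differ only in an ending like _2 or _b are one class to them, and where a whole thing is asked for, a point or a joint stands for the part that bears it (a point fixed in the world has none). Each returns a list of dicts, best first, with "conf" (0 to 1); they miss things now and then, are a little off and sometimes report something else, mostly with a low value. They report only what shows in the picture. A call takes as long as a camera call. They do not tell look-alikes from the thing itself.
- silhouettes(query, picture): "region" (480x640 bool, what is visible of it) and "bbox" ([left, top, right, bottom] in pixels, round what is visible of it).
The state is a dict: "clock": time; "joint_pos": joint angles; "joint_vel": joint speeds; "tau": joint torques, N m; "eef_pos": TCP position; "tool_rot": TCP orientation; "ft_force": force on the tool from outside, world axes, zero at the start; "ft_torque": the same for the moment, N m; "grip_width": finger opening in m; "grasp_force": force on a finger pad.
Only numpy, scipy, OpenCV 4.12 (cv2) and the standard library are available. Lean on these libraries where they do the work, as an engineer would, in place of code of your own. Each camera call takes 0.05 s, during which the arm holds its last target. There are 200 camera calls.

## Task

Get the gel cassette ready for casting: squeeze the orange spring clip open, take it off its parking fin and let it close over the top edge of the glass cassette at the blue band, pushed well down onto the glass. Then turn the winged thumbscrew of the casting stand clockwise until it seats, and back it off a quarter turn so that the glass is not stressed. Finish while still holding the thumbscrew's wing at that setting, with the clip left on the glass and the tape roll, bottle and marker left alone.

Things in the scene. Friction and masses are not known exactly. Their poses are not given: they have to be found in the camera images.
- stand: gel casting stand, fixed: grey base 120 x 260 x 14 mm, origin at the centre of its underside, z up, y along its length. The cassette stands on edge over the -y half (its middle at y = -50 mm), the thumbscrew stands at x = 0, y = +90 mm
- cassette: clear glass cassette fixed upright in the stand, 6 mm thick (x), 110 mm wide (y), 80 mm high (z); origin at the middle of its lower edge, 14 mm above the bench, so that its bare top edge lies 94 mm above the bench. Axes parallel to the stand's
- blue_band (a point): point on the cassette's top edge, in the middle of the blue band (34 mm wide along y) that marks where the clip goes. Axes parallel to the cassette's: x across the glass, y along the edge, z up
- park: parking fin, fixed: grey base 80 x 90 x 12 mm with an upright aluminium fin in its middle, 6 mm thick (x) and 70 mm wide (y), top 70 mm above the bench; origin at the centre of the base's underside
- clip: loose orange spring clip, about 60 mm tall, 24 mm wide (y), 50 g (varies), handles up, closed on the parking fin's top edge. Origin at the 8 mm pivot pin (10 mm above the fin's edge at the start); x = squeezing direction, z up to the handles. On a 6 mm edge the jaw ends reach 28 mm below the pin and the handles flare to 43 mm over the outside at their tops, 32 mm above the pin
- clip_mouth (a point): point midway between the clip's rubber jaws, 21 mm below the pivot pin (centre of the 14 mm high jaw pads when closed); axes parallel to the clip's
- thumbscrew (a joint): angle of the thumbscrew in rad: 0 = seated (its brass flange hard on the aluminium strap, a firm stop), grows as it is backed off (counter-clockwise seen from above); starts 1.3 to 2.7 rad open. It stays where it is left (friction about 0.06 N m) and rises 8 mm per turn (1.27 mm per rad)
- wing (a point): middle of the thumbscrew's black wing, on its vertical axis, 30 mm above the flange's underside (92 mm above the bench when seated). The wing is 8 mm thick (this point's x), 50 mm long (its y), 22 mm high; a white line on top of one ear. Below it an 8 mm neck and a brass flange 26 mm across, whose shoulder ends 22 mm below this point
- screw_stem: the thumbscrew with its stem, rising and sinking with it but not turning; origin on the screw's axis at the underside of the flange (62 mm above the bench when seated)
- tape_roll: roll of brown tape lying flat, 93 mm across, 48 mm high, behind the stand; a bystander, loose; origin under its centre
- substrate_bottle: white bottle with blue cap, 48 mm across, 105 mm high, behind the parking fin; a bystander, loose; origin under its centre
- marker: green marker pen, 12 x 136 x 10 mm, lying in front of the parking fin; a bystander, loose; origin under its centre
- clip_a (a joint): angle of one clip lever (the other mirrors it), rad: -0.09 shut, 0 closed on a 6 mm edge, 0.33 squeezed to its stop by 8 N on each handle. There the handles are parallel, 20 mm over the outside, 3 to 35 mm above the pin; the jaws stand 24 mm apart, ends 25 mm below the pin, up to 34 mm over the outside: keep fingertips above the pin
Things that resemble listed ones, but are neither listed nor needed, are in the scene too. Leave any pink or purple look-alike of the clip alone.

How it is judged:
By the outcome, as a careful person would: the job done as asked, in the order asked, and still so for the second after the job is handed in, while the arm keeps its last pose, push and grip.
It also fails if it takes over 72 s, if anything falls off the work surface, if the arm or the gripper's body presses on something with over 40 N, if the wrist force passes 120 N, or if a joint passes its speed limit or range.

## Working session

There is one attempt and no reset: what is moved stays moved. The work goes in short steps, Python scripts to look and compute and a tool call to move; the robot and the scene stay as the last step left them, time stands still between calls to the robot, and variables do not carry over. Pictures are saved under pics/ and viewed, at most 10 in all, crops included, and the job is handed in when it is done.

Besides the shell and the picture viewer there is one more tool, called after ">>>" in YAML: its name, and indented under it one key for each argument. drive_tool: Moves the arm, as the interface text tells. Its arguments: {"type":"object","properties":{"increments":{"type":"array"}},"required":["increments"]}

```bash
mkdir -p pics
cat > h.py <<'E'
import numpy as np, cv2
from workcell import get_obs, camera, job_done, silhouettes
def ray(p,c):
    K,V=c["K"],c["view"]; R,t=V[:3,:3],V[:3,3]
    d=np.linalg.inv(K)@[p[0],p[1],1.]; return -R.T@t, R.T@d
def onz(p,c,z):
    o,d=ray(p,c); return o+d*(z-o[2])/d[2]
def proj(P,c):
    q=c["view"][:3,:3]@np.asarray(P,float)+c["view"][:3,3]; q=c["K"]@q; return q[:2]/q[2]
def tri(p1,c1,p2,c2):
    o1,d1=ray(p1,c1);o2,d2=ray(p2,c2)
    s=np.linalg.lstsq(np.c_[d1,-d2],o2-o1,rcond=None)[0]
    a,b=o1+s[0]*d1,o2+s[1]*d2; return (a+b)/2,np.linalg.norm(a-b)
def save(n,im): cv2.imwrite(f"pics/{n}.png",im[:,:,::-1])
E
python3 - <<'E'
from h import *
o=get_obs();print({k:np.round(v,3) for k,v in o.items()})
for n in("scene","top"):
    c=camera(n);save(n,c["image"]);print(n,c["K"].tolist(),np.round(c["view"],3).tolist())
    for q in("clip","thumbscrew","cassette","park","stand","tape_roll","substrate_bottle","marker"):
        for r in silhouettes(q,c)[:4]:
            m=cv2.moments(r["region"].astype(np.uint8),True);print(q,round(r["conf"],2),np.round(r["bbox"]),np.round([m["m10"]/m["m00"],m["m01"]/m["m00"]],1))
E
```

```text
{'clock': np.float64(0.0), 'joint_pos': array([1.302, 0.241, 0.004, 1.335, 0.   , 1.571]), 'joint_vel': array([ 0.   ,  0.002, -0.001, -0.001, -0.   ,  0.001]), 'tau': array([ 1.0000e-03, -3.7231e+01,  2.5241e+01,  1.7000e-02,  0.0000e+00,
       -0.0000e+00]), 'eef_pos': array([0.133, 0.481, 0.23 ]), 'tool_rot': array([ 0.134,  0.991, -0.001, -0.   ]), 'ft_force': array([ 0.286,  0.428, -1.154]), 'ft_torque': array([ 0.035, -0.045,  0.049]), 'grasp_force': np.float64(0.0), 'grip_width': np.float64(0.085)}
scene [[475.7600486220113, 0.0, 318.47781266519837], [0.0, 475.7600486220113, 233.89955074199804], [0.0, 0.0, 1.0]] [[-0.42, -0.907, -0.014, 0.211], [-0.421, 0.209, -0.883, 0.294], [0.804, -0.365, -0.469, 0.497], [0.0, 0.0, 0.0, 1.0]]
clip 0.85 [265. 222. 277. 258.] [270.9 238.6]
clip 0.81 [288. 296. 302. 321.] [295.3 308. ]
clip 0.75 [288. 301. 310. 340.] [297.8 320.2]
clip 0.73 [194. 266. 208. 296.] [201.7 278.1]
thumbscrew 0.88 [344. 206. 367. 225.] [355.4 211.2]
cassette 0.7 [394. 196. 447. 228.] [419.5 213.1]
cassette 0.4 [345. 204. 369. 221.] [355.3 210.1]
park 0.96 [248. 245
[... 348 characters left out ...]
41402485, 245.8954581315885], [0.0, 0.0, 1.0]] [[0.007, -1.0, -0.003, -0.029], [-0.977, -0.006, -0.212, 0.517], [0.212, 0.005, -0.977, 0.839], [0.0, 0.0, 0.0, 1.0]]
clip 0.73 [205. 228. 223. 247.] [212.9 237. ]
clip 0.71 [236. 162. 251. 188.] [244.8 175.6]
clip 0.65 [202. 227. 217. 243.] [208.7 233.5]
clip 0.62 [249. 315. 270. 342.] [259.2 327.1]
thumbscrew 0.64 [362. 206. 382. 228.] [370.9 217. ]
cassette 0.77 [413. 224. 476. 241.] [442.  232.7]
park 0.78 [244. 218. 298. 268.] [271.4 243. ]
stand 0.97 [347. 198. 481. 272.] [411.7 235.1]
tape_roll 0.86 [414. 152. 463. 199.] [437.3 175.4]
substrate_bottle 0.91 [273. 162. 299. 199.] [284.8 179.3]
marker 0.58 [232. 271. 294. 297.] [265.6 286.8]
```

Run:
```python
from h import *
a=cv2.imread("pics/scene.png");b=cv2.imread("pics/top.png")
A=cv2.resize(a[175:350,180:470],(800,483),interpolation=cv2.INTER_CUBIC)
B=cv2.resize(b[145:350,195:490],(800,556),interpolation=cv2.INTER_CUBIC)
cv2.imwrite("pics/sc.png",A);cv2.imwrite("pics/tc.png",B)
```

```text
(no output)
```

View pics/sc.png

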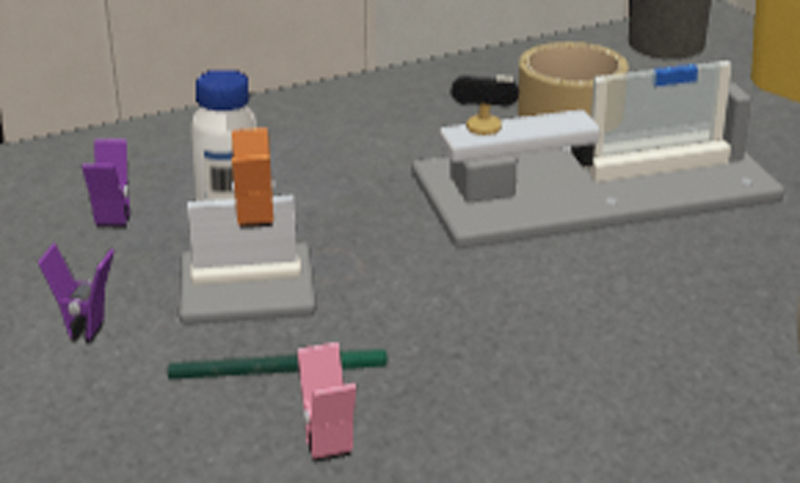

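View pics/tc.png

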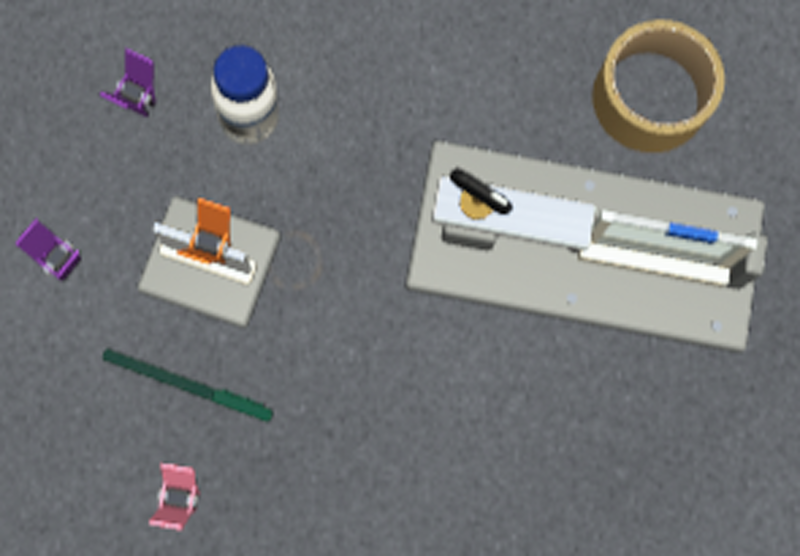

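The only orange clip is on the fin: top crop (208,232), i.e. full (272,231); scene crop (252,180), i.e. full (271,240). The purple clips (top full ~(245,176) and (213,237)) and the pink one (259,327) are look-alikes. The thumbscrew is at top crop (480,192) with its white mark at the right ear, and the blue band is at (692,233).

```bash
cat > m.py <<'E'
from h import *
from scipy.optimize import least_squares
c=camera("scene");t=camera("top")
S=lambda p:(np.array(p,float)/2.759+[180,175]); T=lambda p:(np.array(p,float)/2.712+[195,145])
def hsv(im,lo,hi): return cv2.inRange(cv2.cvtColor(im,cv2.COLOR_RGB2HSV),lo,hi)>0
def cen(m):
    y,x=np.nonzero(m);return np.array([x.mean(),y.mean()]),len(x),(x.min(),y.min(),x.max(),y.max())
def box(m,b):
    z=np.zeros_like(m);z[b[1]:b[3],b[0]:b[2]]=m[b[1]:b[3],b[0]:b[2]];return z
# stand fit: corners of top face
def fit(sz,h,ts,ss,x0):
    def f(p):
        r=[]
        for cam,L in((t,ts),(c,ss)):
            for (sx,sy),px in L:
                q=[p[0]+np.cos(p[2])*sx*sz[0]/2-np.sin(p[2])*sy*sz[1]/2,p[1]+np.sin(p[2])*sx*sz[0]/2+np.cos(p[2])*sy*sz[1]/2,h]
                r+=list(proj(q,cam)-px)
        return r
    s=least_squares(f,x0);return s.x,np.round(s.fun,1)
ps,r=fit((.12,.26),.014,[((1,1),T((435,142))),((1,-1),T((764,203))),((-1,-1),T((743,348))),((-1,1),T((407,288)))],[((1,1),S((413,163))),((-1,1),S((460,235))),((-1,-1),S((780,187)))],[.5,-.15,0])
print("stand",np.round(ps,4),np.degrees(ps[2]),r)
pp,r=fit((.08,.09),.012,[((1,1),T((175,197))),((1,-1),T((279,233))),((-1,-1),T((245,325))),((-1,1),T((139,290)))],[((-1,1),S((181,312))),((-1,-1),S((315,306)))],[.5,.1,0])
print("park",np.round(pp,4),np.degrees(pp[2]),r)
mt=box(hsv(t["image"],(100,120,50),(125,255,255)),(430,215,475,240));ms=box(hsv(c["image"],(100,120,50),(125,255,255)),(405,190,445,215))
bt,n1,b1=cen(mt);bs,n2,b2=cen(ms);print("band",bt,n1,b1,bs,n2,b2,tri(bt,t,bs,c),onz(bt,t,.094))
mt=box(hsv(t["image"],(5,150,60),(18,255,255)),(255,210,290,250));ms=box(hsv(c["image"],(5,150,60),(18,255,255)),(255,215,290,265))
bt,n1,b1=cen(mt);bs,n2,b2=cen(ms);print("clip",bt,n1,b1,bs,n2,b2,tri(bt,t,bs,c))
mt=box(t["image"].max(2)<60,(350,198,390,228));ms=box(c["image"].max(2)<50,(335,195,375,222))
bt,n1,b1=cen(mt);bs,n2,b2=cen(ms);print("wing",bt,n1,b1,bs,n2,b2,tri(bt,t,bs,c))
def loc(p,x,y,z): return np.array([p[0]+np.cos(p[2])*x-np.sin(p[2])*y,p[1]+np.sin(p[2])*x+np.cos(p[2])*y,z])
print("screw from stand",loc(ps,0,.09,.094),"band x line",loc(ps,0,-.05,.094))
# wing direction from top, ends of the dark+white blob at z ~.1
y,x=np.nonzero(mt);P=np.array([onz(q,t,.105)[:2] for q in zip(x,y)]);P-=P.mean(0);w,v=np.linalg.eigh(P.T@P);print("wing dir",v[:,1],np.degrees(np.arctan2(v[1,1],v[0,1])))
E
python3 m.py
```

```text
stand [ 0.5508 -0.2037 -0.1786] -10.232751359784174 [-1.7 -1.1  0.2 -1.7  1.1  1.1 -1.5  0.  -0.3 -1.2 -0.7  0.4  3.4 -0.2]
park [ 0.5356  0.0832 -0.3412] -19.550250792953292 [-0.9 -1.3  1.1 -0.3 -0.2  1.6 -2.  -0.3  0.1 -0.1  1.6 -1.1]
band [449.96103896 230.5974026 ] 77 (np.int64(441), np.int64(227), np.int64(459), np.int64(234)) [424.77108434 201.81927711] 83 (np.int64(418), np.int64(199), np.int64(432), np.int64(205)) (array([ 0.541394  , -0.26345109,  0.0886667 ]), np.float64(0.001990654144865562)) [ 0.53947087 -0.26278579  0.094     ]
clip [271.92574257 229.25247525] 202 (np.int64(261), np.int64(218), np.int64(279), np.int64(241)) [271.04418605 238.84883721] 430 (np.int64(264), np.int64(222), np.int64(278), np.int64(256)) (array([0.54309727, 0.07503963, 0.08222402]), np.float64(0.0005108460680352053))
wing [370.66666667 215.00952381] 105 (np.int64(361), np.int64(208), np.int64(382), np.int64(223)) [355.24226804 207.82474227] 194 (np.int64(344), np.int64(203), np.int64(367), np.int64(212)) (array([ 0.56899932, -0.1134444 ,  0.09465827]), np.float64(0.00035096476338938127))
screw from stand [ 0.56674093 -0.11517174  0.094     ] band x line [ 0.54187031 -0.25294493  0.094     ]
wing dir [0.60669806 0.79493236] 52.648867681000695
```

>>> drive_tool:
  increments:
    - [[29,-29,0],[0,0,-6.7],1]
    - [[29,-29,0],[0,0,-6.7],1]
    - [[29,-29,0],[0,0,-6.7],1]
    - [[29,-29,0],[0,0,-6.7],1]
    - [[29,-29,0],[0,0,-6.7],1]
    - [[29,-29,0],[0,0,-6.7],1]
    - [[29,-29,0],[0,0,-6.7],1]
    - [[29,-29,0],[0,0,-6.7],1]

```text
clock: 1.67
eef_pos: [0.3659, 0.2485, 0.2316]
tool_rot: [0.569, 0.823, 0.0, 0.0]
ft_force: [0.8, 0.1, 0.6]
grip_width: 0.0858
grasp_force: 0.0
```

>>> drive_tool:
  increments:
    - [[29,-29,0],[0,0,-6.7],1]
    - [[29,-29,0],[0,0,-6.7],1]
    - [[29,-29,0],[0,0,-6.7],1]
    - [[29,-29,0],[0,0,-6.7],1]
    - [[29,-29,0],[0,0,-6.7],1]
    - [[29,-29,0],[0,0,-6.7],0.75]
    - [[0,0,0],[0,0,0],0.75]
    - [[0,0,0],[0,0,0],0.75]

```text
clock: 2.33
eef_pos: [0.5398, 0.0742, 0.2305]
tool_rot: [0.816, 0.578, -0.0, -0.0]
ft_force: [-0.7, 1.3, 0.9]
grip_width: 0.064
grasp_force: 0.0
```

Run:
```python
from h import *
o=get_obs();print({k:np.round(o[k],4) for k in("clock","joint_pos","eef_pos","tool_rot","grip_width")})
c=camera("wrist");save("w1",c["image"]);np.savez("w1.npz",K=c["K"],view=c["view"],image=c["image"]);print(c["K"],np.round(c["view"],3))
```

```text
{'clock': np.float64(2.3333), 'joint_pos': array([1.3640e-01, 3.3130e-01, 1.2640e-01, 1.3669e+00, 2.0000e-04,
       2.0458e+00]), 'eef_pos': array([0.5398, 0.0742, 0.2305]), 'tool_rot': array([ 8.161e-01,  5.779e-01, -4.000e-04, -3.000e-04]), 'grip_width': np.float64(0.064)}
[[371.64829954   0.         320.57046708]
 [  0.         371.64829954 235.025073  ]
 [  0.           0.           1.        ]] [[ 0.943 -0.332 -0.002 -0.484]
 [-0.315 -0.897  0.311  0.197]
 [-0.105 -0.293 -0.95   0.46 ]
 [ 0.     0.     0.     1.   ]]
```

View pics/w1.png

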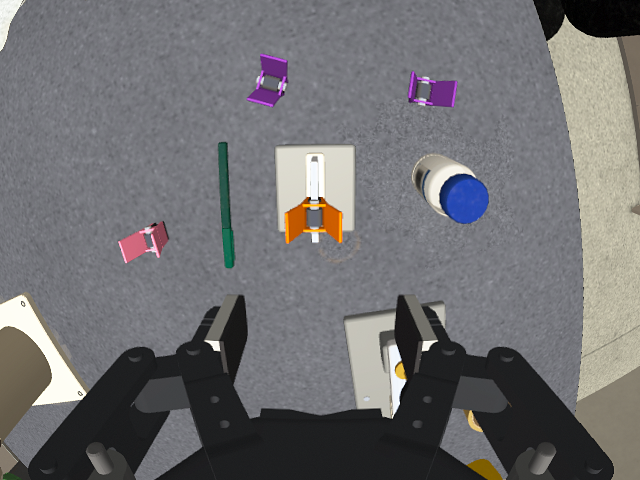

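The wrist view shows the orange clip on the fin at (314,218), its handle tops at columns 286 and 342, and the fin edge running vertically through column 315, so the yaw nearly matches. The purple clips are at (268,80) and (432,92), the pink one at (145,242); all are clear.

```bash
cat >> h.py <<'E'
def fray(p,c):
    K,V=c["K"],c["view"]; u=(np.array(p,float)-[K[0,2],K[1,2]])/K[0,0]; r=np.hypot(*u)
    d=np.array([*(u/r*np.sin(r)),np.cos(r)]) if r>1e-9 else np.array([0,0,1.])
    return -V[:3,:3].T@V[:3,3], V[:3,:3].T@d
def fonz(p,c,z):
    o,d=fray(p,c); return o+d*(z-o[2])/d[2]
E
python3 - <<'E'
from h import *
c=np.load("w1.npz")
m=cv2.inRange(cv2.cvtColor(c["image"],cv2.COLOR_RGB2HSV),(5,150,60),(18,255,255))
m[:190]=0;m[250:]=0
y,x=np.nonzero(m);print(x.min(),x.max(),y.min(),y.max())
for s in("L","R"):
    k=x<315 if s=="L" else x>315
    e=x[k].min() if s=="L" else x[k].max()
    yy=y[(abs(x-e)<=2)];print(s,e,yy.min(),yy.max(),fonz((e,(yy.min()+yy.max())/2),c,.112)[:2])
print("white grey fin", [fonz(p,c,.07)[:2] for p in((316,157),(315,242))],"pin",fonz((315,216),c,.082)[:2])
a,b=[fonz(p,c,.112)[:2] for p in((286,207),(286,242))];print(np.degrees(np.arctan2(*(b-a)[::-1])))
for p in((276,146),(354,146),(276,231),(354,231)):print(fonz(p,c,.012)[:2])
E
```

```text
285 341 197 242
L 285 212 242 [0.51476976 0.08446927]
R 341 211 242 [0.55404398 0.07107535]
white grey fin [array([0.55173143, 0.12157364]), array([0.52626334, 0.05248523])] pin [0.53540369 0.07751256]
-110.94857445980651
[0.51584652 0.13956855]
[0.58744197 0.11419852]
[0.48470824 0.05835039]
[0.56035978 0.03177988]
```

>>> drive_tool:
  increments:
    - [[-4.3,3.3,-25],[0,0,-0.6],0.75]
    - [[0,0,-30],[0,0,0],0.75]
    - [[0,0,-30],[0,0,0],0.75]
    - [[0,0,-30],[0,0,0],0.75]
    - [[0,0,-20],[0,0,0],0.75]
    - [[0,0,-10],[0,0,0],0.75]
    - [[0,0,0],[0,0,0],0.75]
    - [[0,0,0],[0,0,0],0.75]

```text
clock: 3.05
eef_pos: [0.5342, 0.0803, 0.0869]
tool_rot: [0.818, 0.576, 0.0, -0.0]
ft_force: [-0.1, -0.9, 0.4]
grip_width: 0.0639
grasp_force: 0.0
```

Run:
```python
from h import *
print(get_obs()["eef_pos"])
c=camera("wrist");save("w2",c["image"][100:480,120:520])
```

```text
[0.53424466 0.08025812 0.08693335]
```

View pics/w2.png

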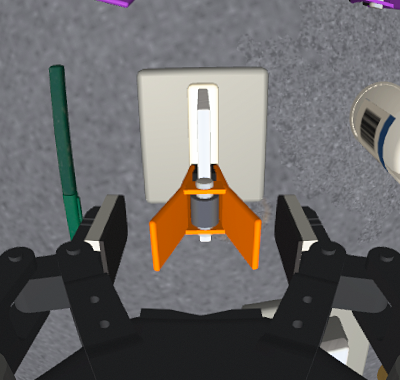

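The clip sits centred between the fingers (handles at columns 151 and 260, pads at 125 and 278 of the crop). The commanded shift left the TCP 3 mm off along the fin, which I correct before closing.

>>> drive_tool:
  increments:
    - [[1.5,-2.8,-2],[0,0,0],0.75]
    - [[0,0,0],[0,0,0],0.5]
    - [[0,0,0],[0,0,0],0.35]
    - [[0,0,0],[0,0,0],0.2]
    - [[0,0,0],[0,0,0],0]
    - [[0,0,0],[0,0,0],0]
    - [[0,0,0],[0,0,0],0]
    - [[0,0,0],[0,0,0],0]

```text
clock: 3.77
eef_pos: [0.5358, 0.0769, 0.0861]
tool_rot: [0.818, 0.575, 0.001, -0.0]
ft_force: [-5.3, 0.3, 10.5]
grip_width: 0.0179
grasp_force: 60.2
```

Run:
```python
from h import *
o=get_obs();print({k:np.round(o[k],4) for k in("clock","ft_force","eef_pos","tool_rot","grip_width","grasp_force")})
c=camera("wrist");a=c["image"][180:380,220:420]
s=camera("scene");b=s["image"][195:295,220:320]
save("w3",np.hstack([cv2.resize(a,(400,400)),cv2.resize(b,(400,400),interpolation=cv2.INTER_CUBIC)]))
```

```text
{'clock': np.float64(3.7667), 'ft_force': array([-5.2808,  0.335 , 10.486 ]), 'eef_pos': array([0.5358, 0.0769, 0.0861]), 'tool_rot': array([ 8.181e-01,  5.750e-01,  6.000e-04, -3.000e-04]), 'grip_width': np.float64(0.0179), 'grasp_force': np.float64(60.188)}
```

View pics/w3.png

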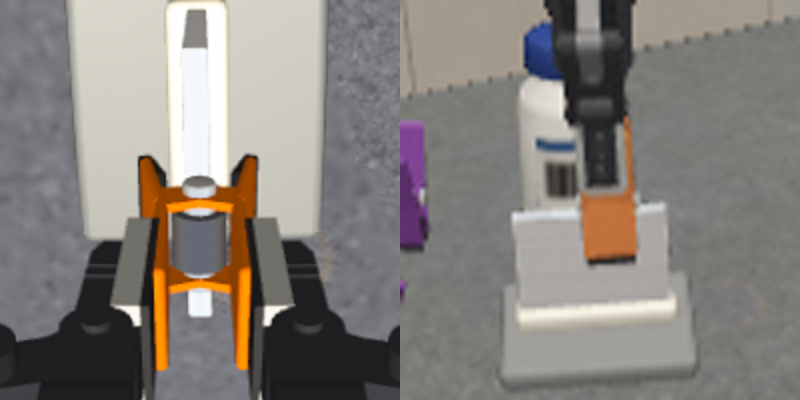

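The clip is squeezed to its stop (17.9 mm, 60 N), with the jaws standing clear of the fin. Next I lift.

>>> drive_tool:
  increments:
    - [[0,0,6],[0,0,0],0]
    - [[0,0,12],[0,0,0],0]
    - [[0,0,18],[0,0,0],0]
    - [[0,0,20],[0,0,0],0]
    - [[0,0,25],[0,0,0],0]
    - [[0,0,25],[0,0,0],0]
    - [[0,-15,0],[0,0,1.2],0]
    - [[0,-25,0],[0,0,1.2],0]

```text
clock: 4.53
eef_pos: [0.5377, 0.0379, 0.1928]
tool_rot: [0.805, 0.594, 0.002, 0.001]
ft_force: [0.4, -1.5, -0.5]
grip_width: 0.0177
grasp_force: 58.7
```

>>> drive_tool:
  increments:
    - [[0,-35,0],[0,0,1.2],0]
    - [[0,-35,0],[0,0,1.2],0]
    - [[0,-35,0],[0,0,1.2],0]
    - [[0,-35,0],[0,0,1.2],0]
    - [[0,-35,0],[0,0,1.2],0]
    - [[1,-25,0],[0,0,1.4],0]
    - [[0,0,0],[0,0,0],0]
    - [[0,0,0],[0,0,0],0]

```text
clock: 5.2
eef_pos: [0.5368, -0.165, 0.1902]
tool_rot: [0.767, 0.641, 0.0, -0.0]
ft_force: [-0.5, 0.8, -0.5]
grip_width: 0.0183
grasp_force: 58.7
```

Run:
```python
from h import *
o=get_obs();print({k:np.round(o[k],4) for k in("clock","ft_force","eef_pos","tool_rot","grip_width","grasp_force")})
q=o["tool_rot"];print(np.degrees(np.arctan2(2*q[1]**2-1,2*q[0]*q[1])))
c=camera("wrist");np.savez("w4.npz",**{k:c[k] for k in("K","view","image")});s=camera("scene");t=camera("top")
a=cv2.resize(c["image"][80:380,180:580],(800,600))
save("w4",a)
b=np.hstack([cv2.resize(s["image"][130:240,350:470],(400,367),interpolation=cv2.INTER_CUBIC),cv2.resize(t["image"][150:260,380:500],(400,367),interpolation=cv2.INTER_CUBIC)])
save("s4",b)
# clip position, from orange in scene
m=cv2.inRange(cv2.cvtColor(s["image"],cv2.COLOR_RGB2HSV),(5,150,60),(18,255,255))
m[:,:380]=0;m[250:]=0;y,x=np.nonzero(m)
if len(x): print(x.min(),x.max(),y.min(),y.max())
e=o["eef_pos"]
for dz in(.03,0,-.006,-.031):print(dz,proj(e+[0,0,dz],s))
```

```text
{'clock': np.float64(5.2), 'ft_force': array([-0.5411,  0.8292, -0.4842]), 'eef_pos': array([ 0.5368, -0.165 ,  0.1902]), 'tool_rot': array([ 7.672e-01,  6.414e-01,  1.000e-04, -1.000e-04]), 'grip_width': np.float64(0.0183), 'grasp_force': np.float64(58.7494)}
-10.200544929620621
380 386 150 182
0.03 [389.51270124 147.82690591]
0 [388.63068962 163.18162254]
-0.006 [388.45758941 166.19508021]
-0.031 [387.74781541 178.55135564]
```

View pics/w4.png

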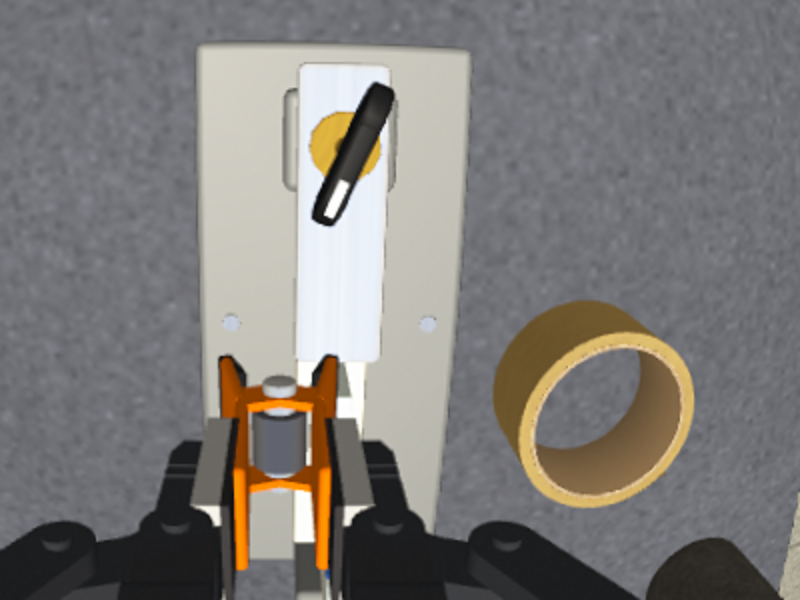

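View pics/s4.png

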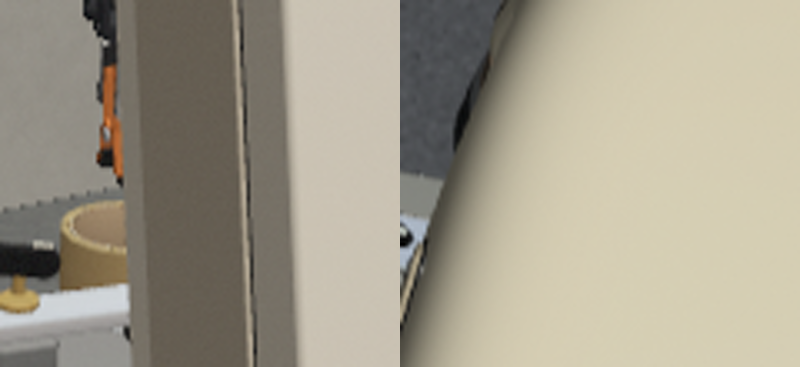

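The wrist view shows the clip held open and square. The wing's ears are at crop (382,90) and (327,218), white mark on the near ear; the stand's far corners are at (198,46) and (471,50). The scene and top cameras are blocked by the arm and wall, so I measure from the wrist view.

Run:
```python
from h import *
c=np.load("w4.npz");f=lambda p,z:fonz((p[0]/2+180,p[1]/2+80),c,z)[:2]
a,b=f((198,46),.014),f((471,50),.014);d=b-a
print("far edge",a,b,np.linalg.norm(d),np.degrees(np.arctan2(d[1],d[0])))
mid=(a+b)/2;u=d/np.linalg.norm(d);n=np.array([u[1],-u[0]])
print("stand centre",mid+n*.13,"screw",mid+n*.04,"band line mid",mid+n*.18,u,n)
l1,l2=f((300,66),.062),f((297,358),.062);r1,r2=f((389,68),.062),f((380,360),.062)
for p,q in((l1,l2),(r1,r2)):print("strap",p,q,np.degrees(np.arctan2(*(p-q)[::-1])))
m=(l1+r1)/2;k=(l2+r2)/2;print("strap mid line",m,k)
w1,w2=f((382,90),.104),f((327,218),.104);print("wing",w1,w2,(w1+w2)/2,np.linalg.norm(w1-w2),np.degrees(np.arctan2(*(w1-w2)[::-1])))
print("flange",f((346,146),.068))
```

```text
far edge [ 0.51838825 -0.06581133] [ 0.63387471 -0.08630158] 0.11729012681591736 -10.061037637857696
stand centre [ 0.55342084 -0.20405734] screw [ 0.56914359 -0.11544134] band line mid [ 0.54468598 -0.25328845] [ 0.98462221 -0.1746972 ] [-0.1746972  -0.98462221]
strap [ 0.55814619 -0.08281828] [ 0.53774125 -0.19340413] 79.54555487411807
strap [ 0.58995368 -0.08867069] [ 0.57009227 -0.2001928 ] 79.90184582518923
strap mid line [ 0.57404994 -0.08574448] [ 0.55391676 -0.19679847]
wing [ 0.5806963  -0.09459143] [ 0.55721384 -0.13168247] [ 0.56895507 -0.11313695] 0.04389955479546043 57.66196192686438
flange [ 0.56926095 -0.1140041 ]
```

>>> drive_tool:
  increments:
    - [[1,-25,0],[0,0,0],0]
    - [[1,-30,0],[0,0,0],0]
    - [[2,-30,0],[0,0,0],0]
    - [[1,-13,-15],[0,0,0],0]
    - [[0,0,-25],[0,0,0],0]
    - [[0,0,0],[0,0,0],0]
    - [[0,0,0],[0,0,0],0]

```text
clock: 5.93
eef_pos: [0.5409, -0.2596, 0.1489]
tool_rot: [0.766, 0.643, -0.001, -0.002]
ft_force: [0.2, 0.4, 0.0]
grip_width: 0.0175
grasp_force: 58.8
```

Run:
```python
from h import *
o=get_obs();print({k:np.round(o[k],4) for k in("clock","ft_force","eef_pos","tool_rot","grip_width","grasp_force")})
c4=np.load("w4.npz");p=fonz((279/2+180,440/2+80),c4,.1902-.0065)
e=np.array([.5368,-.165]);d=p[:2]-e;u=np.array([.984,-.177]);n=np.array([-.177,-.984]);print("pin rel TCP: across",d@u,"along(-y stand)",d@n)
c=camera("wrist");np.savez("w5.npz",**{k:c[k] for k in("K","view","image")})
save("w5",cv2.resize(c["image"][180:480,180:580],(800,600)))
```

```text
{'clock': np.float64(5.9333), 'ft_force': array([0.2345, 0.371 , 0.0198]), 'eef_pos': array([ 0.5409, -0.2596,  0.1489]), 'tool_rot': array([ 0.7655,  0.6434, -0.0008, -0.0022]), 'grip_width': np.float64(0.0175), 'grasp_force': np.float64(58.7603)}
pin rel TCP: across -0.0006982372044954594 along(-y stand) -0.0004974447359238302
```

View pics/w5.png

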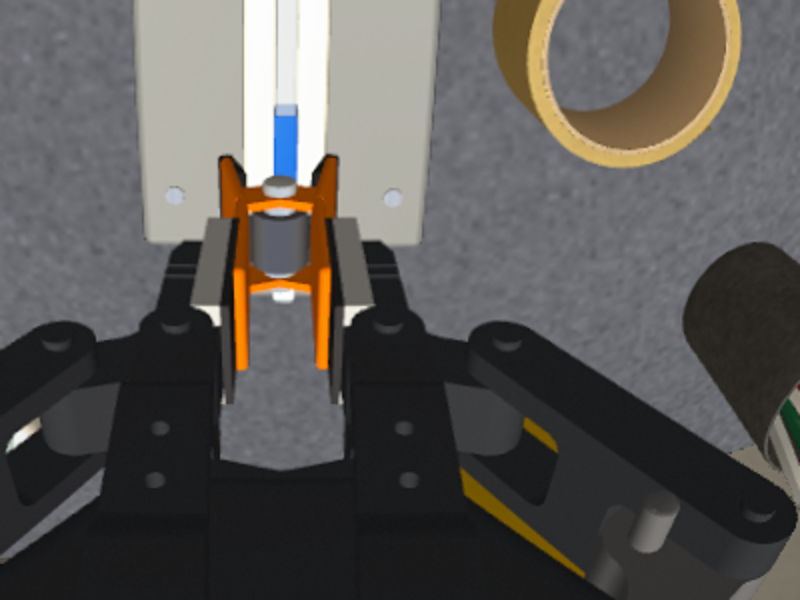

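The wrist view shows the blue band's far end at crop (285,107) on the glass top edge, running vertically under the clip jaws with the same yaw. I compute the band's centre from it.

Run:
```python
from h import *
c=np.load("w5.npz");f=lambda p,z:fonz((p[0]/2+180,p[1]/2+180),c,z)[:2]
e=np.array([.5409,-.2596]);u=np.array([.984,-.177]);n=np.array([-.177,-.984])
for nm,p in(("band far end",f((286,106),.094)),("glass far",f((287,10),.094)),("pin",f((279,243),.1425))):
    d=(p-e);print(nm,p,"across",d@u,"along",d@n)
```

```text
band far end [ 0.54474302 -0.24270663] across 0.0007914026274221274 along -0.017303288682494825
glass far [ 0.54967461 -0.21573744] across 0.0008705439028750279 along -0.04471386186587681
pin [ 0.54014728 -0.25969591] across -0.0007237025407223274 along 0.0002276115730409961
```

>>> drive_tool:
  increments:
    - [[1.2,-1.7,-10],[0,0,0],0]
    - [[0,0,-10],[0,0,0],0]
    - [[0,0,-8],[0,0,0],0]
    - [[0,0,-6],[0,0,0],0]
    - [[0,0,-4],[0,0,0],0]
    - [[0,0,-2],[0,0,0],0]
    - [[0,0,0],[0,0,0],0]

```text
clock: 6.57
eef_pos: [0.543, -0.2629, 0.1104]
tool_rot: [0.766, 0.643, 0.0, -0.0]
ft_force: [-0.4, -1.0, -0.2]
grip_width: 0.0179
grasp_force: 58.8
```

Run:
```python
from h import *
o=get_obs();print({k:np.round(o[k],4) for k in("clock","ft_force","eef_pos","tool_rot","grip_width","grasp_force")})
c=camera("wrist");s=camera("scene")
save("w6",np.hstack([cv2.resize(c["image"][200:400,220:420],(400,400)),cv2.resize(s["image"][150:250,370:470],(400,400),interpolation=cv2.INTER_CUBIC)]))
```

```text
{'clock': np.float64(6.5667), 'ft_force': array([-0.3544, -1.0104, -0.1636]), 'eef_pos': array([ 0.543 , -0.2629,  0.1104]), 'tool_rot': array([ 7.660e-01,  6.428e-01,  0.000e+00, -2.000e-04]), 'grip_width': np.float64(0.0179), 'grasp_force': np.float64(58.7744)}
```

View pics/w6.png

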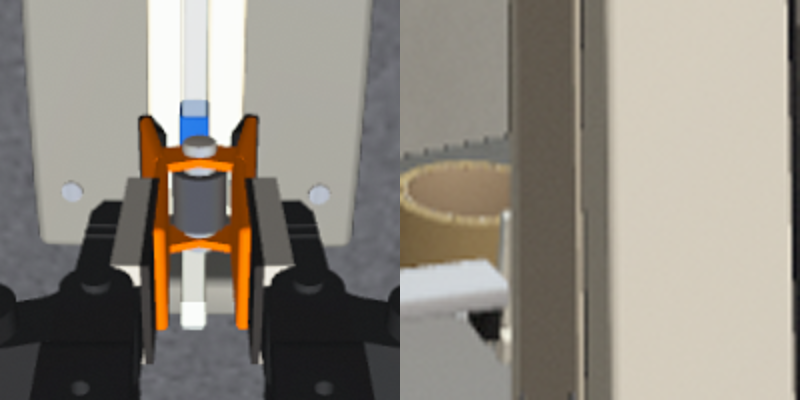

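The glass edge runs between the open jaws with the band on both sides of the pin. It lies about 1.3 mm to the left of the pin, so I nudge the tool and push down the last millimetres.

>>> drive_tool:
  increments:
    - [[-1.3,0.2,-1],[0,0,0],0]
    - [[0,0,-1],[0,0,0],0]
    - [[0,0,-1],[0,0,0],0]
    - [[0,0,-1],[0,0,0],0]
    - [[0,0,0],[0,0,0],0]
    - [[0,0,0],[0,0,0],0]

```text
clock: 7.17
eef_pos: [0.5433, -0.2634, 0.1101]
tool_rot: [0.766, 0.643, 0.001, 0.002]
ft_force: [-2.9, 2.6, 14.9]
grip_width: 0.0179
grasp_force: 60.8
```

Contact at 15 N with the jaws astride the glass: the clip is fully down. I release gradually, still pressing.

>>> drive_tool:
  increments:
    - [[0,0,0],[0,0,0],0.3]
    - [[0,0,0],[0,0,0],0.4]
    - [[0,0,0],[0,0,0],0.5]
    - [[0,0,0],[0,0,0],0.65]
    - [[0,0,0],[0,0,0],0.85]
    - [[0,0,0],[0,0,0],0.85]
    - [[0,0,0],[0,0,0],0.85]

```text
clock: 7.75
eef_pos: [0.5418, -0.2629, 0.1059]
tool_rot: [0.766, 0.643, -0.0, -0.0]
ft_force: [-0.2, -0.8, 0.1]
grip_width: 0.0724
grasp_force: 0.0
```

Run:
```python
from h import *
o=get_obs();print({k:np.round(o[k],4) for k in("clock","ft_force","eef_pos","tool_rot","grip_width","grasp_force")})
c=camera("wrist");np.savez("w7.npz",**{k:c[k] for k in("K","view","image")})
im=c["image"];m=cv2.inRange(cv2.cvtColor(im,cv2.COLOR_RGB2HSV),(5,150,60),(18,255,255));m[:240]=0
y,x=np.nonzero(m);print(x.min(),x.max(),y.min(),y.max())
for r in range(y.min(),y.max(),6):
    k=x[y==r];print(r,k.min(),k.max(),end="; ")
```

```text
{'clock': np.float64(7.75), 'ft_force': array([-0.2368, -0.7878,  0.0799]), 'eef_pos': array([ 0.5418, -0.2629,  0.1059]), 'tool_rot': array([ 7.661e-01,  6.428e-01, -1.000e-04, -3.000e-04]), 'grip_width': np.float64(0.0724), 'grasp_force': np.float64(0.0)}
262 464 241 368
241 464 464; Traceback (most recent call last):
  File "<stdin>", line 7, in <module>
    return umr_minimum(a, axis, None, out, keepdims, initial, where)
ValueError: zero-size array to reduction operation minimum which has no identity
```

>>> drive_tool:
  increments:
    - [[0,0,10],[0,0,0],0.85]
    - [[0,0,25],[0,0,0],0.85]
    - [[0,0,30],[0,0,0],0.85]
    - [[0,0,30],[0,0,0],0.85]
    - [[0,0,30],[0,0,0],0.85]
    - [[0,0,0],[0,0,0],0.85]

```text
clock: 8.3
eef_pos: [0.5449, -0.2644, 0.2397]
tool_rot: [0.766, 0.643, 0.003, 0.006]
ft_force: [0.5, -0.2, 1.5]
grip_width: 0.0726
grasp_force: 0.0
```

Run:
```python
from h import *
o=get_obs();print({k:np.round(o[k],4) for k in("clock","eef_pos")})
c=camera("wrist");s=camera("scene")
np.savez("w8.npz",**{k:c[k] for k in("K","view","image")})
im=c["image"]
for r in silhouettes("clip",c)[:3]+silhouettes("thumbscrew",c)[:2]:print(r["conf"],r["bbox"])
save("w8",np.hstack([cv2.resize(im[80:330,220:420],(400,500)),cv2.resize(s["image"][160:260,370:450],(400,500),interpolation=cv2.INTER_CUBIC)]))
```

```text
{'clock': np.float64(8.3), 'eef_pos': array([ 0.5449, -0.2644,  0.2397])}
0.86 [308.6, 198.0, 344.2, 249.7]
0.78 [284.7, 197.4, 342.4, 249.6]
0.55 [298.1, 0.0, 335.9, 54.4]
0.38 [281.4, 197.2, 342.7, 248.6]
```

View pics/w8.png

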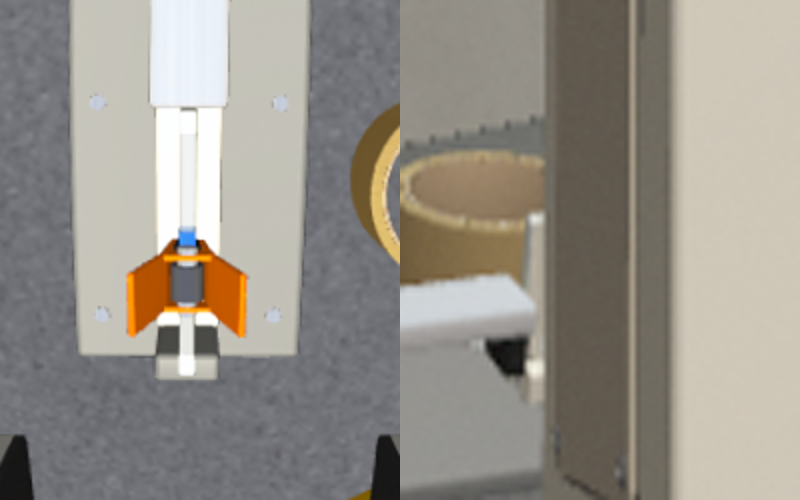

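The clip is closed astride the glass at the blue band (pin at crop (187,283), handle tops at columns 127 and 247, band's far end at row ~234). I verify depth and offset numerically.

Run:
```python
from h import *
c=np.load("w8.npz");w=np.load("w1.npz")
def ext(c,lo,hi):
    m=cv2.inRange(cv2.cvtColor(c["image"],cv2.COLOR_RGB2HSV),(5,150,60),(18,255,255));m[:lo]=0;m[hi:]=0;m[:,:270]=0;m[:,360:]=0
    y,x=np.nonzero(m);r=[]
    for e in(x.min(),x.max()):
        yy=y[abs(x-e)<=2];r.append((e+(.5 if e>315 else -.5),(yy.min()+yy.max())/2))
    return r
L=lambda c,r,z:np.linalg.norm(fonz(r[0],c,z)-fonz(r[1],c,z))
a=ext(w,190,250);b=ext(c,190,260);ref=L(w,a,.112);print(a,b,ref)
for z in(.125,.13,.134,.138,.142):print(z,L(c,b,z))
n=np.array([-.177,-.984]);f=lambda p,z:fonz((p[0]/2+220,p[1]/2+80),c,z)[:2]
e=f((188,230),.094);e2=f((188,237),.094);p=f((187,283),.1);print("pin-bandend along",(p-e)@n,(p-e2)@n)
h=(fonz(b[0],c,.133)[:2]+fonz(b[1],c,.133)[:2])/2;print("handle mid - end",(h-e)@n,h)
g,k=f((188,112),.094),f((188,372),.094);print("glass ends",g,k,np.linalg.norm(g-k))
# wing refit with both
t=c["image"]
```

```text
[(np.float64(284.5), np.float64(227.0)), (np.float64(341.5), np.float64(226.5))] [(np.float64(282.5), np.float64(231.5)), (np.float64(342.5), np.float64(232.0))] 0.04223907351735242
0.125 0.0440012376344123
0.13 0.043151617404387735
0.134 0.04247192122036812
0.138 0.04179222503634849
0.142 0.041112528852328974
pin-bandend along 0.020252661504890718 0.0173911011926682
handle mid - end 0.018227434740536348 [ 0.54057902 -0.26242547]
glass ends [ 0.55298841 -0.19843631] [ 0.53375963 -0.30485474] 0.10814169595325346
```

>>> drive_tool:
  increments:
    - [[0,19,0],[0,0,7.1],0.6]
    - [[3,19,0],[0,0,7.1],0.6]
    - [[3,19,0],[0,0,7.1],0.6]
    - [[3,19,0],[0,0,7.1],0.6]
    - [[3,19,0],[0,0,7.1],0.6]
    - [[4,19,0],[0,0,7.1],0.6]
    - [[4,19,0],[0,0,7.1],0.6]
    - [[4,18,0],[0,0,7.1],0.6]

```text
clock: 9.17
eef_pos: [0.5649, -0.1107, 0.2295]
tool_rot: [0.365, 0.931, -0.0, -0.002]
ft_force: [0.4, -0.2, -0.5]
grip_width: 0.051
grasp_force: 0.0
```

>>> drive_tool:
  increments:
    - [[0,0,0],[0,0,7.1],0.6]
    - [[0,0,0],[0,0,7.1],0.6]
    - [[0,0,0],[0,0,7.1],0.6]
    - [[0,0,0],[0,0,7.1],0.6]
    - [[0,0,0],[0,0,7.1],0.6]
    - [[0,0,0],[0,0,7.1],0.6]
    - [[0,0,0],[0,0,7.1],0.6]
    - [[0,0,0],[0,0,7.1],0.6]

```text
clock: 9.83
eef_pos: [0.5648, -0.1117, 0.2294]
tool_rot: [-0.121, 0.993, 0.001, -0.002]
ft_force: [-0.1, 0.3, -1.4]
grip_width: 0.0512
grasp_force: 0.0
```

>>> drive_tool:
  increments:
    - [[0,0,0],[0,0,7.1],0.6]
    - [[0,0,0],[0,0,7.1],0.6]
    - [[0,0,0],[0,0,7.1],0.6]
    - [[0,0,0],[0,0,7.1],0.6]
    - [[0,0,0],[0,0,7.1],0.6]
    - [[0,0,0],[0,0,7.1],0.6]
    - [[0,0,0],[0,0,0],0.6]
    - [[0,0,0],[0,0,0],0.6]

```text
clock: 10.5
eef_pos: [0.5651, -0.1118, 0.2299]
tool_rot: [-0.47, 0.883, 0.001, -0.001]
ft_force: [-1.0, -0.4, 0.2]
grip_width: 0.0511
grasp_force: 0.0
```

Run:
```python
from h import *
o=get_obs();print({k:np.round(o[k],4) for k in("clock","joint_pos","eef_pos","tool_rot","grip_width")})
q=o["tool_rot"];e=o["eef_pos"];print("tool y",np.degrees(np.arctan2(2*q[1]**2-1,2*q[0]*q[1])))
im0=cv2.imread("pics/scene.png")[:,:,::-1];s=camera("scene");t=camera("top")
def orange(im,b):
    m=cv2.inRange(cv2.cvtColor(np.ascontiguousarray(im),cv2.COLOR_RGB2HSV),(5,150,60),(18,255,255));z=np.zeros_like(m);z[b[1]:b[3],b[0]:b[2]]=m[b[1]:b[3],b[0]:b[2]]
    y,x=np.nonzero(z);return (x.min(),y.min(),x.max(),y.max(),len(x)) if len(x) else None
print("ref",orange(im0,(255,210,290,265)),"now",orange(s["image"],(385,140,460,240)),"top",orange(t["image"],(400,190,500,260)))
def corners(P,yaw,pin):
    u=np.array([np.cos(yaw),np.sin(yaw)]);v=np.array([-u[1],u[0]])
    return [[*(np.array(P)+u*sx*.0215+v*sy*.012),pin+.032] for sx in(-1,1) for sy in(-1,1)]
for nm,P,yaw,pins in(("fin",(.5355,.0775),-.349,[.08]),("glass",(.5422,-.2625),-.178,[.1,.104,.108])):
    for pin in pins:
        k=np.array([proj(p,s) for p in corners(P,yaw,pin)]);print(nm,pin,"scene top row",k[:,1].min(),"cols",k[:,0].min(),k[:,0].max())
c=camera("wrist");np.savez("w9.npz",**{k:c[k] for k in("K","view","image")})
for r in silhouettes("thumbscrew",c)[:2]:print(r["conf"],r["bbox"])
im=c["image"];x0=proj
# wing: project world point (fisheye) 
V,K=c["view"],c["K"]
def fp(P):
    q=V[:3,:3]@P+V[:3,3];th=np.arctan2(np.hypot(q[0],q[1]),q[2]);d=q[:2]/np.hypot(*q[:2]);return K[0,0]*th*d+K[:2,2]
print("expected wing px",fp(np.array([.569,-.1135,.105])))
cv2.imwrite("pics/w9.png",im[:,:,::-1])
```

```text
{'clock': np.float64(10.5), 'joint_pos': array([-0.1953,  0.3965,  0.2198,  1.397 , -0.    , -1.173 ]), 'eef_pos': array([ 0.5651, -0.1118,  0.2299]), 'tool_rot': array([-0.4696,  0.8829,  0.0009, -0.0011]), 'grip_width': np.float64(0.0511)}
tool y 146.0180531959813
ref (np.int64(264), np.int64(222), np.int64(278), np.int64(256), 429) now None top None
fin 0.08 scene top row 220.63109242910036 cols 263.32311298149074 277.1586879059931
glass 0.1 scene top row 177.93198179356656 cols 416.5859596289364 436.89710015200257
glass 0.104 scene top row 176.1212728424705 cols 416.7456448527976 437.10227055661977
glass 0.108 scene top row 174.30365657124227 cols 416.9059424627475 437.3082540404011
0.96 [302.2, 188.7, 332.5, 251.4]
expected wing px [313.96406852 223.54864419]
```

Run:
```python
from h import *
c=np.load("w9.npz");im=c["image"]
m=cv2.inRange(cv2.cvtColor(im,cv2.COLOR_RGB2HSV),(5,150,60),(18,255,255))
n,l,st,ce=cv2.connectedComponentsWithStats(m)
print([ (st[i].tolist(),np.round(ce[i])) for i in range(1,n) if st[i][4]>40])
sub=im[180:262,290:345].astype(int)
d=(sub.max(2)<70)
n,l,st,ce=cv2.connectedComponentsWithStats(d.astype(np.uint8))
i=1+np.argmax(st[1:,4]);y,x=np.nonzero(l==i);x=x+290;y=y+180
print("dark",len(x),x.min(),x.max(),y.min(),y.max())
rect=cv2.minAreaRect(np.c_[x,y].astype(np.float32));print(rect)
P=np.array([fonz(q,c,.102)[:2] for q in zip(x,y)]);r=cv2.minAreaRect((P*1000).astype(np.float32));print(r);bx=cv2.boxPoints(r);print(bx)
w,v=np.linalg.eigh(np.cov(P.T));print("dir",np.degrees(np.arctan2(v[1,1],v[0,1])),P.mean(0))
```

```text
[([229, 3, 28, 53, 567], array([245.,  28.])), ([187, 29, 50, 33, 939], array([209.,  46.]))]
dark 517 310 319 189 250
((314.5, 219.5), (61.0, 9.0), 90.0)
((567.6444091796875, -114.71440887451172), (48.582427978515625, 7.053150177001953), 55.611724853515625)
[[ 551.0146  -132.76842]
 [ 556.835   -136.75203]
 [ 584.27423  -96.6604 ]
 [ 578.4538   -92.67679]]
dir 55.565417177928644 [ 0.5686455  -0.11335834]
```

Run:
```python
from h import *
c=np.load("w9.npz");V,K=c["view"],c["K"]
def fp(P):
    q=V[:3,:3]@np.array(P)+V[:3,3];th=np.arctan2(np.hypot(q[0],q[1]),q[2]);return np.round(K[0,0]*th*q[:2]/np.hypot(*q[:2])+K[:2,2],1)
m=cv2.inRange(cv2.cvtColor(c["image"],cv2.COLOR_RGB2HSV),(5,150,60),(18,255,255))
n,l,st,ce=cv2.connectedComponentsWithStats(m)
for i in range(1,n):
    if st[i][4]>40:
        k,_=cv2.findContours((l==i).astype(np.uint8),0,2);print(st[i][:4],cv2.approxPolyDP(k[0],2,True)[:,0].tolist())
print("cam",-V[:3,:3].T@V[:3,3])
yaw=-.178;u=np.array([np.cos(yaw),np.sin(yaw)]);v=np.array([-u[1],u[0]])
for pin in(.098,.104,.110):
    print(pin,[(sx,sy,fp([*(np.array([.5425,-.2625])+u*sx*.0215+v*sy*.012),pin+.032]).tolist()) for sx in(-1,1) for sy in(-1,1)])
print("glass ends",[fp([*(np.array([.5443,-.2518])+v*s*.055),.094]) for s in(-1,1)])
cv2.imwrite("pics/w9c.png",cv2.resize(c["image"][0:110,150:320],(680,440))[:,:,::-1])
```

```text
[229   3  28  53] [[241, 3], [236, 22], [229, 26], [238, 28], [243, 42], [247, 45], [241, 50], [247, 50], [250, 55], [249, 46], [256, 31], [244, 4]]
[187  29  50  33] [[223, 29], [216, 33], [187, 32], [200, 60], [236, 61], [232, 57], [234, 53], [226, 58], [224, 56], [231, 52], [226, 51], [219, 36]]
cam [ 0.52106932 -0.1772382   0.37502878]
0.098 [(-1, -1, [242.5, 4.9]), (-1, 1, [256.6, 34.6]), (1, -1, [185.7, 34.7]), (1, 1, [198.9, 64.1])]
0.104 [(-1, -1, [240.7, 2.4]), (-1, 1, [255.0, 32.7]), (1, -1, [182.6, 33.0]), (1, 1, [196.0, 63.0])]
0.11 [(-1, -1, [238.8, -0.2]), (-1, 1, [253.4, 30.7]), (1, -1, [179.4, 31.2]), (1, 1, [193.1, 61.8])]
glass ends [array([211. ,  -2.8]), array([267.7, 119.6])]
```

The clip's corner pixels match a pin height of about 98 mm, i.e. 4 mm above the glass edge, so it is fully seated. The tool's closing axis (146.0°) matches the wing's thickness axis (145.6°), so I descend on the wing.

>>> drive_tool:
  increments:
    - [[3.2,-2,-25],[0,0,-0.4],0.5]
    - [[0,0,-35],[0,0,0],0.5]
    - [[0,0,-35],[0,0,0],0.5]
    - [[0,0,-30],[0,0,0],0.5]
    - [[0,0,-15],[0,0,0],0.5]
    - [[0,0,-9],[0,0,0],0.5]
    - [[0,0,0],[0,0,0],0.5]
    - [[0,0,0],[0,0,0],0.5]

```text
clock: 11.37
eef_pos: [0.5695, -0.114, 0.0827]
tool_rot: [-0.468, 0.884, -0.0, 0.0]
ft_force: [0.1, -0.3, 0.5]
grip_width: 0.0428
grasp_force: 0.0
```

>>> drive_tool:
  increments:
    - [[-1,0,-2],[0,0,0],0.3]
    - [[0,0,0],[0,0,0],0.15]
    - [[0,0,0],[0,0,0],0]
    - [[0,0,0],[0,0,0],0]
    - [[0,0,0],[0,0,0],0]
    - [[0,0,0],[0,0,0],0]

```text
clock: 11.87
eef_pos: [0.5692, -0.1143, 0.0817]
tool_rot: [-0.468, 0.884, -0.001, 0.001]
ft_force: [1.0, -1.1, 5.4]
grip_width: 0.0069
grasp_force: 62.4
```

Run:
```python
from h import *
o=get_obs();print({k:np.round(o[k],4) for k in("clock","ft_force","ft_torque","eef_pos","tool_rot","grip_width","joint_pos")})
```

```text
{'clock': np.float64(11.8667), 'ft_force': array([ 0.9503, -1.1124,  5.3988]), 'ft_torque': array([-0.109 , -0.0412,  0.0725]), 'eef_pos': array([ 0.5692, -0.1143,  0.0817]), 'tool_rot': array([-0.4679,  0.8838, -0.001 ,  0.0011]), 'grip_width': np.float64(0.0069), 'joint_pos': array([-1.9810e-01,  4.9810e-01, -2.1700e-02,  1.0480e+00, -2.0000e-04,
       -1.1719e+00])}
```

>>> drive_tool:
  increments:
    - [[0,0,-0.15],[0,0,-7],0]
    - [[0,0,-0.15],[0,0,-7],0]
    - [[0,0,-0.15],[0,0,-7],0]
    - [[0,0,-0.15],[0,0,-7],0]
    - [[0,0,-0.15],[0,0,-7],0]
    - [[0,0,-0.15],[0,0,-7],0]
    - [[0,0,-0.15],[0,0,-7],0]
    - [[0,0,-0.15],[0,0,-7],0]

```text
clock: 12.53
eef_pos: [0.5697, -0.1151, 0.0805]
tool_rot: [0.005, 1.0, -0.001, 0.002]
ft_force: [0.8, -3.1, 4.4]
grip_width: 0.0071
grasp_force: 62.3
```

```bash
cat > st.py <<'E'
from h import *
o=get_obs();print({k:np.round(o[k],3) for k in("clock","ft_force","ft_torque","eef_pos","grip_width")})
q=o["tool_rot"];print("tool y",np.degrees(np.arctan2(2*q[1]**2-1,2*q[0]*q[1])),"tilt",q[2:],"q6",o["joint_pos"][5])
E
python3 st.py
```

```text
{'clock': np.float64(12.533), 'ft_force': array([ 0.787, -3.12 ,  4.446]), 'ft_torque': array([-0.632, -0.267,  0.107]), 'eef_pos': array([ 0.57 , -0.115,  0.08 ]), 'grip_width': np.float64(0.007)}
tool y 89.42606348485887 tilt [-0.00123251  0.0019085 ] q6 -0.18850553091646005
```

>>> drive_tool:
  increments:
    - [[0,0,-0.12],[0,0,-5],0]
    - [[0,0,-0.12],[0,0,-5],0]
    - [[0,0,-0.12],[0,0,-5],0]
    - [[0,0,-0.12],[0,0,-5],0]

```text
clock: 12.87
eef_pos: [0.5697, -0.1155, 0.0801]
tool_rot: [0.178, 0.984, -0.001, 0.002]
ft_force: [0.8, -2.8, 5.2]
grip_width: 0.0071
grasp_force: 62.4
```

```bash
python3 st.py
```

```text
{'clock': np.float64(12.867), 'ft_force': array([ 0.778, -2.762,  5.172]), 'ft_torque': array([-0.796, -0.234,  0.104]), 'eef_pos': array([ 0.57 , -0.116,  0.08 ]), 'grip_width': np.float64(0.007)}
tool y 69.50656297228946 tilt [-0.00123096  0.00212455] q6 0.15885080835409485
```

>>> drive_tool:
  increments:
    - [[0.3,-0.5,-0.12],[0,0,-5],0]
    - [[0,-0.5,-0.12],[0,0,-5],0]
    - [[0,0,-0.12],[0,0,-5],0]
    - [[0,0,-0.12],[0,0,-5],0]

```text
clock: 13.2
eef_pos: [0.5695, -0.1159, 0.0796]
tool_rot: [0.346, 0.938, -0.0, 0.002]
ft_force: [0.0, -1.9, 6.4]
grip_width: 0.0067
grasp_force: 62.6
```

```bash
python3 st.py
```

```text
{'clock': np.float64(13.2), 'ft_force': array([ 0.037, -1.859,  6.399]), 'ft_torque': array([-0.416,  0.018,  0.055]), 'eef_pos': array([ 0.57 , -0.116,  0.08 ]), 'grip_width': np.float64(0.007)}
tool y 49.53184297143964 tilt [-0.00040996  0.0016778 ] q6 0.5062715199504331
```

>>> drive_tool:
  increments:
    - [[0,0,-0.12],[0,0,-5],0]
    - [[0,0,-0.12],[0,0,-5],0]
    - [[0,0,-0.12],[0,0,-5],0]

```text
clock: 13.45
eef_pos: [0.5693, -0.1161, 0.0792]
tool_rot: [0.465, 0.885, -0.0, 0.002]
ft_force: [-1.0, -2.5, 6.7]
grip_width: 0.0066
grasp_force: 62.6
```

```bash
python3 st.py
```

```text
{'clock': np.float64(13.45), 'ft_force': array([-0.989, -2.457,  6.712]), 'ft_torque': array([-0.546,  0.149,  0.087]), 'eef_pos': array([ 0.569, -0.116,  0.079]), 'grip_width': np.float64(0.007)}
tool y 34.52049985839045 tilt [-0.00048385  0.00163836] q6 0.7680886347936445
```

>>> drive_tool:
  increments:
    - [[0,0,-0.12],[0,0,-5],0]
    - [[0,0,-0.12],[0,0,-5],0]
    - [[0,0,-0.12],[0,0,-5],0]

```text
clock: 13.7
eef_pos: [0.5691, -0.1162, 0.0789]
tool_rot: [0.577, 0.817, -0.001, 0.002]
ft_force: [-1.4, -3.4, 9.6]
grip_width: 0.0071
grasp_force: 67.5
```

```bash
python3 st.py
```

```text
{'clock': np.float64(13.7), 'ft_force': array([-1.448, -3.399,  9.611]), 'ft_torque': array([-0.691,  0.299,  1.   ]), 'eef_pos': array([ 0.569, -0.116,  0.079]), 'grip_width': np.float64(0.007)}
tool y 19.588555960447515 tilt [-0.00050619  0.0016539 ] q6 1.0286470338517646
```

>>> drive_tool:
  increments:
    - [[0,0,-0.1],[0,0,-4],0]
    - [[0,0,-0.1],[0,0,-4],0]

```text
clock: 13.87
eef_pos: [0.5691, -0.1162, 0.079]
tool_rot: [0.63, 0.776, -0.001, 0.002]
ft_force: [-2.2, -4.3, 8.8]
grip_width: 0.0066
grasp_force: 109.4
```

```bash
python3 st.py
```

```text
{'clock': np.float64(13.867), 'ft_force': array([-2.227, -4.335,  8.779]), 'ft_torque': array([-0.793,  0.446,  2.264]), 'eef_pos': array([ 0.569, -0.116,  0.079]), 'grip_width': np.float64(0.007)}
tool y 11.871627617782382 tilt [-0.00066172  0.00190643] q6 1.163704247001477
```

The screw is seated: torque rises to 2.3 N m, and extrapolating back the stop is near a tool angle of 25°. I unwind and check where the torque vanishes.

>>> drive_tool:
  increments:
    - [[0,0,0],[0,0,4],0]
    - [[0,0,0],[0,0,4],0]

```text
clock: 14.03
eef_pos: [0.5692, -0.1162, 0.0789]
tool_rot: [0.573, 0.82, -0.001, 0.002]
ft_force: [-2.2, -2.7, 7.8]
grip_width: 0.0069
grasp_force: 65.4
```

```bash
python3 st.py
```

```text
{'clock': np.float64(14.033), 'ft_force': array([-2.235, -2.665,  7.846]), 'ft_torque': array([-0.696,  0.325,  0.895]), 'eef_pos': array([ 0.569, -0.116,  0.079]), 'grip_width': np.float64(0.007)}
tool y 20.138614707418213 tilt [-0.00073523  0.00185751] q6 1.0193956191021971
```

>>> drive_tool:
  increments:
    - [[0,0,0],[0,0,2],0]
    - [[0,0,0],[0,0,2],0]

```text
clock: 14.2
eef_pos: [0.5692, -0.1162, 0.0789]
tool_rot: [0.545, 0.838, -0.001, 0.002]
ft_force: [-1.2, -2.5, 8.3]
grip_width: 0.0066
grasp_force: 62.8
```

```bash
python3 st.py
```

```text
{'clock': np.float64(14.2), 'ft_force': array([-1.227, -2.52 ,  8.335]), 'ft_torque': array([-0.539,  0.325, -0.044]), 'eef_pos': array([ 0.569, -0.116,  0.079]), 'grip_width': np.float64(0.007)}
tool y 23.886012454062314 tilt [-0.00053852  0.00174365] q6 0.953707386881452
```

>>> drive_tool:
  increments:
    - [[0,0,0.15],[0,0,7],0]
    - [[0,0,0.15],[0,0,7],0]
    - [[0,0,0.15],[0,0,7],0]
    - [[0,0,0.15],[0,0,7],0]
    - [[0,0,0.15],[0,0,7],0]
    - [[0,0,0.15],[0,0,7],0]
    - [[0,0,0.15],[0,0,7],0]
    - [[0,0,0.15],[0,0,7],0]

```text
clock: 14.87
eef_pos: [0.5697, -0.1154, 0.0802]
tool_rot: [0.086, 0.996, -0.0, 0.002]
ft_force: [0.4, 0.2, 7.1]
grip_width: 0.0063
grasp_force: 62.7
```

>>> drive_tool:
  increments:
    - [[0,0,0.15],[0,0,7],0]
    - [[0,0,0.15],[0,0,7],0]
    - [[0,0,0.15],[0,0,7],0]
    - [[0,0,0.15],[0,0,7],0]
    - [[0,0,0.1],[0,0,5],0]
    - [[0,0,0],[0,0,0],0]
    - [[0,0,0],[0,0,0],0]

```text
clock: 15.45
eef_pos: [0.5696, -0.1148, 0.0809]
tool_rot: [-0.198, 0.98, -0.0, 0.002]
ft_force: [-1.4, 1.0, 8.0]
grip_width: 0.0068
grasp_force: 62.8
```

```bash
python3 st.py
python3 - <<'E'
from h import *
c=camera("wrist");s=camera("scene");t=camera("top")
for n,k in(("w",c),("s",s),("t",t)):
    m=cv2.inRange(cv2.cvtColor(k["image"],cv2.COLOR_RGB2HSV),(5,150,60),(18,255,255));_,l,st,ce=cv2.connectedComponentsWithStats(m)
    print(n,[x.tolist() for x in st[1:] if x[4]>40])
    for q in("clip","tape_roll"): print(q,[(round(r["conf"],2),r["bbox"]) for r in silhouettes(q,k)[:2]])
E
```

```text
{'clock': np.float64(15.45), 'ft_force': array([-1.351,  0.981,  8.045]), 'ft_torque': array([0.2  , 0.063, 0.063]), 'eef_pos': array([ 0.57 , -0.115,  0.081]), 'grip_width': np.float64(0.007)}
tool y 112.82318227153233 tilt [-0.0002795   0.00166308] q6 -0.5976483417998301
w [[0, 96, 72, 90, 2496]]
clip [(0.89, [0.0, 139.2, 51.0, 185.9]), (0.8, [2.0, 95.4, 71.5, 188.0])]
tape_roll []
s []
clip [(0.69, [288.3, 301.0, 311.5, 342.4]), (0.64, [196.5, 262.7, 219.1, 298.4])]
tape_roll [(0.58, [368.5, 190.9, 375.7, 218.3])]
t []
clip [(0.72, [202.2, 226.8, 222.9, 245.1]), (0.72, [202.1, 226.0, 215.9, 244.1])]
tape_roll [(0.24, [236.4, 274.5, 292.8, 297.4])]
```

>>> drive_tool:
  increments:
    - [[0,0,0],[0,0,0.7],0]
    - [[0,0,0],[0,0,0],0]
    - [[0,0,0],[0,0,0],0]

```text
clock: 16.15
eef_pos: [0.5696, -0.1148, 0.0809]
tool_rot: [-0.204, 0.979, -0.0, 0.002]
ft_force: [0.5, 1.4, 8.1]
grip_width: 0.0064
grasp_force: 62.8
```

```bash
python3 st.py; python3 -c "
from workcell import job_done;print(job_done())"
```

```text
{'clock': np.float64(16.15), 'ft_force': array([0.476, 1.416, 8.148]), 'ft_torque': array([ 0.205,  0.097, -0.014]), 'eef_pos': array([ 0.57 , -0.115,  0.081]), 'grip_width': np.float64(0.006)}
tool y 113.50891684322465 tilt [-0.00026112  0.00167286] q6 -0.6095661494333936
the job is handed in; nothing more can be done
None
```

The job is handed in at 16.2 s: the orange clip is pushed fully down on the glass at the blue band, and the thumbscrew was seated and backed off about 90°, with its wing still gripped; no verdict was returned.

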